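# Unstack the toy packs into their display bays

## Task

Take the pile of boxed toy lorries apart and set each pack upright in the display bay of its own colour, centred in the bay and lying lengthwise along it. Work from the top down, one pack at a time: the green pack first, then the red and the blue ones in either order, and the long yellow one last. Set each pack down rather than dropping it, tip none over, and leave all four released and still.

Things in the scene. Friction and masses are not known exactly. Their poses are not given: they have to be found in the camera images.
- pack_green: green rigid toy box on top of the pile, bridging red and blue: 90 x 54 x 44 mm (length, width, height), lid green with a white stripe along one long edge, toy lorry in a side window. About 120 g. Its underside starts 98 mm above the table. Origin: centre of its underside; x along its length, y across, z up. Either way round is right.
- pack_red: red rigid toy box in the middle layer of the pile: 85 x 56 x 48 mm, red lid with white stripe. About 130 g. It stands on one half of the yellow box (which half varies), end to end with blue, gap 5 to 13 mm, partly under green. Its underside starts 50 mm above the table. Origin: centre of its underside; x along its length, y across, z up. Either way round is right.
- pack_blue: blue rigid toy box in the middle layer of the pile: 85 x 56 x 48 mm, blue lid with white stripe. About 130 g. It stands on the other half of the yellow box, partly under green. Its underside starts 50 mm above the table. Origin: centre of its underside; x along its length, y across, z up. Either way round is right.
- pack_yellow: long yellow rigid toy box at the bottom of the pile, on the table: 210 x 62 x 50 mm, yellow lid with white stripe; its ends stick out under red and blue. About 300 g. Its length points roughly away from the robot (world x), turned up to 0.35 rad. Origin: centre of its underside; x along its length, y across, z up. Either way round is right.
- bay_green: green display bay: fixed flat riser, 110 x 80 x 12 mm, its top green inside a narrow grey border. Origin: centre of its underside (the top face is 12 mm above); x along its length, y across, z up. Its length runs roughly left-right (world y), turned up to 0.2 rad. The four bays stand two on each side of the pile and swap places.
- bay_red: red display bay: fixed flat riser, 110 x 80 x 12 mm, its top red inside a narrow grey border. Origin: centre of its underside (the top face is 12 mm above); x along its length, y across, z up. Its length runs roughly left-right (world y), turned up to 0.2 rad. The four bays stand two on each side of the pile and swap places.
- bay_blue: blue display bay: fixed flat riser, 110 x 80 x 12 mm, its top blue inside a narrow grey border. Origin: centre of its underside (the top face is 12 mm above); x along its length, y across, z up. Its length runs roughly left-right (world y), turned up to 0.2 rad. The four bays stand two on each side of the pile and swap places.
- bay_yellow: yellow display bay: fixed flat riser, 230 x 80 x 12 mm, its top yellow inside a narrow grey border. Origin: centre of its underside (the top face is 12 mm above); x along its length, y across, z up. Its length runs roughly left-right (world y), turned up to 0.2 rad. The four bays stand two on each side of the pile and swap places.
Not all that is in view belongs to the job. Leave any pink look-alike of the pack_yellow alone. Leave any black look-alike of the bay_blue alone.

How it is judged:
By the outcome, as a careful person would: the job done as asked, in the order asked, and still so for the second after the job is handed in, with the robot touching nothing.
It also fails if it takes over 99 s, if anything falls off the work surface, if the arm or the gripper's body presses on something with over 40 N, if the wrist force passes 120 N, or if a joint passes its speed limit or range.

## Robot

A 6-joint arm with a two-finger parallel gripper is mounted at the origin on the work surface. World frame = base frame: x ahead of the robot, y to its left, z up, the work surface at z = 0. Lengths are in m, angles in degrees, forces in N, time in s.
With the tool pointing down it reaches from about 0.3 to 0.75 m from the base axis. Payload 8.5 kg.
Tool frame: the origin (TCP) lies midway between the tips of the shut fingers; the grasp point (between the pads) lies 19 mm behind it (env.tcp_to_grasp is the z of the grasp point in the tool frame, in m); z points along the fingers, y is the line along which they close (so a half turn about z gives the same grasp; the last joint's range is limited). The gripper opens to 85 mm and grips with 20 to 120 N. Pads are 22 mm wide; open, the fingers measure 114 mm over their backs; the gripper's body (76 mm by 85 mm) begins 54 mm behind the grasp point. The pads swing forward as they close: fully open they stand 13 mm farther back than shut.
Start: joints at [60.373, 21.807, 74.336, -0, 83.858, -12.336], TCP at [0.163, 0.525, 0.231] pointing down, gripper open.
Joint ranges: [-178.18, 178.18], [-50.72, 133.34], [12.68, 142.11], [-81.47, 261.47], [9.98, 163.14], [-165.26, 165.26]. Speed limits (degrees/s): [136.94, 136.94, 180, 180, 180, 180].

## Interface

Orientations are given as a 3x3 rotation matrix whose columns are the frame's x, y, z axes.
In Python, from rig import env, imaging, job, models gives the robot as it stands. The module is installed in compiled form; this text tells all that it offers.
- The arm moves only by the tool jog_arm, never from a script. Its argument "plan" is text: rows parted by semicolons, each of 7 numbers parted by spaces: the turn, a rotation vector about the tool's x, y, z in degrees, then the shift along the tool's x, y, z in cm, then the closure in counts, from 0 (fully open) to 255 (shut). In form: rx ry rz x y z claw; .... A call has 1 to 10 rows; each row shifts and turns the commanded pose from where the row before left it, along the tool's axes as they then stand; what a row does not reach is not made up. A row lasts 1/12 s, in which the tool goes at most 41.7 mm and 7.16 degrees, less where a joint would pass 70% of its speed; a pose out of reach is approached as far as the arm can. A call with a gripper value outside its range is refused whole. The fingers move at their own pace and stop on an object; "grip_force" is the grip in N (left out, the last holds). Time passes only in rows, so rows that do not move let the fingers close. It gives the time, the measured TCP pose, the force, the opening and the grip force at its end, in the units of the state.
- env.observe(): the state, without advancing time (a new reading comes with each control period).
- imaging.get_image(name): name is "scene" or "side" or "wrist"; returns a dict with "pixels" (384x512x3 uint8, red, green, blue), "depth" (384x512 float32, m along the optical axis (not along the pixel's ray), 0 where there is no reading), "fov_y" (degrees; the focal length in pixels is half the picture's height over the tangent of half this angle, whatever the lens; pixels are square), "cx", "cy" (the principal point, pixels), "world_from_camera" (4x4, takes a point from camera to world coordinates). Camera axes: x right, y down, z forward; pixel columns grow to the right and rows downward; lengths in m; the calibration is good to about 2 mm. A picture is of the moment at which its call begins.
- job.close_job(): hands the job in; it is judged then, once.
Trained networks look in the newest picture that a camera, given by its name, has taken for a name from the list of things; names that differ only in an ending like _2 or _b are one class to them, and where a whole thing is asked for, a point or a joint stands for the part that bears it (a point fixed in the world has none). Each returns a list of dicts, best first, with "confidence" (0 to 1); they miss things now and then, are a little off and sometimes report something else, mostly with a low value. They report only what shows in the picture. A call takes as long as a camera call. They do not tell look-alikes from the thing itself.
- models.outline_of(camera, query): "region" (384x512 bool, what is visible of it) and "bbox" ([centre column, centre row, width, height] in pixels, round what is visible of it).
- models.tip_of(camera, query): "at" ([column, row] in pixels: a listed point, or the origin of a listed thing).
The state is a dict: "time_s": time; "q": joint angles; "qvel": joint speeds; "joint_efforts": joint torques, N m; "position": TCP position; "tool_rot": TCP orientation; "ft_force": force on the tool from outside, world axes, zero at the start; "wrist_torque": the same for the moment, N m; "grip_width": finger opening in m; "gripper_force": force on a finger pad.
Only numpy, scipy, OpenCV 4.12 (cv2) and the standard library are available. Lean on these libraries where they do the work, as an engineer would, in place of code of your own. Each camera call takes 0.05 s, during which the arm holds its last target. There are 200 camera calls.

## Working session

There is one attempt and no reset: what is moved stays moved. The work goes in short steps, Python scripts to look and compute and a tool call to move; the robot and the scene stay as the last step left them, time stands still between calls to the robot, and variables do not carry over. Pictures are saved under pics/ and viewed, at most 14 in all, crops included, and the job is handed in when it is done.

Besides the shell and the picture viewer there is one more tool, called after "Request:" as name(argument=value, ...) on one line, values as JSON. jog_arm: Moves the arm, as the interface text tells. Its arguments: {"type":"object","properties":{"plan":{"type":"string"},"grip_force":{"type":"number"}},"required":["plan"]}

```bash
mkdir -p pics
cat > h.py <<'E'
import numpy as np, cv2
from rig import env, imaging, job, models
def cloud(im):
    d=im["depth"];h,w=d.shape;f=h/2/np.tan(np.radians(im["fov_y"])/2)
    u,v=np.meshgrid(np.arange(w),np.arange(h))
    P=np.stack([(u-im["cx"])/f*d,(v-im["cy"])/f*d,d],-1)
    T=im["world_from_camera"]
    W=P@T[:3,:3].T+T[:3,3]; W[d<=0]=np.nan
    return W
def save(im,n): cv2.imwrite("pics/"+n,im["pixels"][:,:,::-1])
def top(W,m,z0,z1):
    k=m&(W[...,2]>z0)&(W[...,2]<z1)
    k=cv2.morphologyEx(k.astype(np.uint8),cv2.MORPH_OPEN,np.ones((3,3)))>0
    p=W[k]
    if len(p)<20: return None
    r=cv2.minAreaRect((p[:,:2]*1000).astype(np.float32))
    (c,(a,b),t)=r
    if a<b: a,b,t=b,a,t+90
    t=(t+90)%180-90
    return [round(x,1) for x in (*c,a,b,t,np.median(p[:,2])*1000)],len(p)
E
python3 - <<'E'
from h import *
o=env.observe();print({k:np.round(o[k],3).tolist() for k in("position","tool_rot","grip_width","time_s")},env.tcp_to_grasp)
ims={}
for c in("scene","side"):
    im=imaging.get_image(c);W=cloud(im);ims[c]=im
    print(c,np.round(im["world_from_camera"],2).tolist())
    for n,z in dict(pack_green=142,pack_red=98,pack_blue=98,pack_yellow=50,bay_green=12,bay_red=12,bay_blue=12,bay_yellow=12).items():
        for r in models.outline_of(c,n)[:3]:
            print(n,round(r["confidence"],2),np.round(r["bbox"]),top(W,r["region"],z/1000-.007,z/1000+.007))
cv2.imwrite("pics/a.png",cv2.resize(np.vstack([ims[c]["pixels"] for c in ims]),(400*1,600))[:,:,::-1])
save(ims["scene"],"s.png");save(ims["side"],"d.png")
E
```

```text
{'position': [0.163, 0.525, 0.231], 'tool_rot': [[-0.955, 0.297, -0.001], [0.297, 0.955, -0.001], [0.0, -0.001, -1.0]], 'grip_width': 0.085, 'time_s': 0.0} -0.0187
scene [[0.53, 0.5, -0.69, 1.24], [0.85, -0.32, 0.42, -0.5], [-0.01, -0.81, -0.59, 0.8], [0.0, 0.0, 0.0, 1.0]]
pack_green 0.79 [267. 213.  35.  40.] ([574.7, -54.5, 92.9, 57.0, 6.7, np.float64(142.9)], 501)
pack_green 0.53 [156. 236.  52.  33.] None
pack_red 0.67 [249. 220.  24.  29.] ([504.5, -85.3, 50.0, 25.3, -31.2, np.float64(99.2)], 88)
pack_blue 0.63 [278. 242.  38.  31.] ([641.0, -47.8, 57.0, 49.7, -80.4, np.float64(99.0)], 297)
pack_yellow 0.64 [267. 180.  31.  46.] ([331.9, 108.0, 217.2, 62.7, -23.7, np.float64(51.1)], 688)
pack_yellow 0.61 [269. 245.  66.  55.] ([584.3, -80.3, 214.6, 62.3, 22.3, np.float64(50.7)], 146)
bay_green 0.56 [153. 236.  49.  36.] ([376.4, -306.3, 110.0, 84.9, -88.0, np.float64(13.3)], 798)
bay_green 0.56 [365. 204.  45.  25.] ([596.2, 314.9, 113.2, 83.3, 87.5, np.float64(13.4)], 603)
bay_red 0.55 [364. 203.  45.  23.] ([596.1, 314.6, 113.6, 83.5, 86.6, np.float64(13.4)], 607)
bay_blue 0.8
[... 981 characters left out ...]
61 [291. 320.  48.  49.] ([375.3, -307.0, 112.3, 80.1, -88.2, np.float64(12.0)], 1658)
bay_green 0.35 [352. 198.  27.  38.] None
bay_red 0.65 [290. 139.  32.  23.] ([593.3, 311.4, 115.7, 78.3, 85.9, np.float64(12.7)], 486)
bay_red 0.43 [327. 222.  77.  41.] ([576.0, -83.1, 209.4, 11.0, 7.6, np.float64(11.6)], 48)
bay_blue 0.92 [178. 152.  31.  25.] ([208.7, 349.0, 111.6, 76.5, -88.8, np.float64(12.5)], 510)
bay_blue 0.82 [225. 151.  26.  27.] ([356.1, 318.5, 115.7, 80.0, 83.4, np.float64(12.5)], 540)
bay_blue 0.47 [291. 139.  32.  27.] ([593.6, 311.4, 115.7, 80.0, 85.8, np.float64(12.6)], 501)
bay_yellow 0.57 [374. 306.  81.  90.] ([575.0, -318.9, 228.9, 82.0, -84.0, np.float64(12.0)], 3080)
```

View pics/s.png

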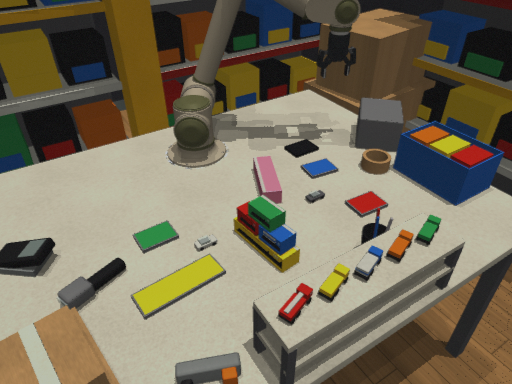

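View pics/d.png

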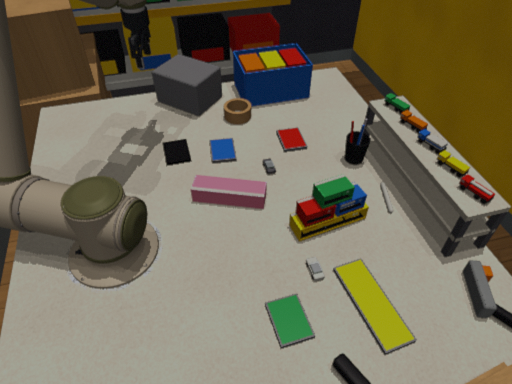

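The scene shows the pile near scene pixel (267,235), with bays green (155,236), yellow (180,285), blue (320,168) and red (366,203). The black bay (301,148) and the pink box (267,178) are decoys, and the pencil cup at (375,230) is an obstacle.

```bash
cat > plan.py <<'E'
import sys; from h import *
from scipy.spatial.transform import Rotation as R
# args: x y z yaw_of_tool_y [smooth?] ; several waypoints separated by '/', claw fixed
def run(wps,claw=0,maxmm=40,start=None,R0=None,acc=True):
    o=env.observe(); p=np.array(o["position"]) if start is None else np.array(start); M=np.array(o["tool_rot"])
    rows=[]
    for (x,y,z,yaw,*v) in wps:
        mm=v[0] if v else maxmm
        t=np.radians(yaw); Y=np.array([np.cos(t),np.sin(t),0]);Z=np.array([0,0,-1.]);T=np.stack([np.cross(Y,Z),Y,Z],1)
        rv=R.from_matrix(M.T@T).as_rotvec(degrees=True); d=np.array([x,y,z])-p
        n=int(np.ceil(max(np.linalg.norm(d)*1000/mm,np.linalg.norm(rv)/7,1)))
        for i in range(n):
            s=M.T@d*100/n
            rows.append(" ".join(f"{a:.2f}".rstrip('0').rstrip('.') for a in [*(rv/n),*s,claw]).replace("-0 ","0 "))
            M=M@R.from_rotvec(rv/n,degrees=True).as_matrix()
        p=p+d
    for i in range(0,len(rows),10): print(";".join(rows[i:i+10]),"\n")
if __name__=="__main__":
    w=[[float(a) for a in s.split()] for s in sys.argv[1].split("/")]
    run(w,int(sys.argv[2]) if len(sys.argv)>2 else 0)
E
python3 - <<'E'
from h import *
im=imaging.get_image("side");W=cloud(im)
p=W.reshape(-1,3);k=(p[:,2]>.03)&(p[:,0]>.2)&(p[:,0]<.85)&(abs(p[:,1])<.45)
q=np.round(p[k]/.05).astype(int)
from collections import defaultdict
d=defaultdict(list)
for a,b in zip(q,p[k]): d[(a[0]*50,a[1]*50)].append(b[2])
print({(int(a),int(b)):round(max(v)*1000) for (a,b),v in d.items() if len(v)>5})
E
python3 plan.py "0.56 -0.055 0.33 97.5"
```

```text
{(850, 250): 162, (800, 250): 163, (850, 200): 164, (800, 200): 162, (450, 450): 52, (850, 150): 164, (800, 150): 163, (750, 200): 145, (850, 100): 164, (800, 100): 163, (750, 150): 145, (800, 50): 164, (850, 50): 164, (700, 150): 85, (850, 0): 163, (800, 0): 164, (850, -50): 164, (800, -50): 163, (850, -100): 164, (800, -100): 163, (600, 0): 142, (250, 150): 53, (600, -50): 145, (300, 150): 54, (350, 150): 53, (550, -50): 146, (850, -150): 163, (350, 100): 54, (400, 100): 53, (800, -150): 163, (300, 100): 54, (450, 100): 51, (650, 0): 100, (500, -50): 145, (650, -50): 101, (250, 100): 55, (400, 50): 54, (450, 50): 51, (600, -100): 144, (350, 50): 53, (550, -100): 146, (850, -200): 163, (800, -200): 163, (650, -100): 99, (700, -50): 51, (500, -100): 101, (850, -250): 164, (800, -250): 161, (450, -50): 53, (450, -100): 52, (850, -300): 53, (850, -350): 53, (800, -350): 52, (850, -400): 51, (800, -400): 53, (850, -450): 34, (450, -400): 36, (450, -450): 40}
0 0 -1.38 -3.06 -2.42 -0.55 0;0 0 -1.38 -3 -2.5 -0.55 0;0 0 -1.38 -2.94 -2.57 -0.55 0;0 0 -1.38 -2.88 -2.64 -0.55 0;0 0 -1.38 -2.81 -2.71 -0.55 0;0 0 -1.38 -2.75 -2.77 -0.55 0;0 0 -1.38 -2.68 -2.84 -0.55 0;0 0 -1.38 -2.61 -2.9 -0.55 0;0 0 -1.38 -2.54 -2.96 -0.55 0;0 0 -1.38 -2.47 -3.02 -0.55 0 

0 0 -1.38 -2.4 -3.08 -0.55 0;0 0 -1.38 -2.32 -3.14 -0.55 0;0 0 -1.38 -2.25 -3.19 -0.55 0;0 0 -1.38 -2.17 -3.25 -0.55 0;0 0 -1.38 -2.09 -3.3 -0.55 0;0 0 -1.38 -2.01 -3.35 -0.55 0;0 0 -1.38 -1.93 -3.39 -0.55 0;0 0 -1.38 -1.85 -3.44 -0.55 0
```

Request:
jog_arm(plan="0 0 -1.4 -3 -2.4 -0.55 0;0 0 -1.4 -3 -2.5 -0.55 0;0 0 -1.4 -2.9 -2.6 -0.55 0;0 0 -1.4 -2.9 -2.6 -0.55 0;0 0 -1.4 -2.8 -2.7 -0.55 0;0 0 -1.4 -2.8 -2.8 -0.55 0;0 0 -1.4 -2.7 -2.8 -0.55 0;0 0 -1.4 -2.6 -2.9 -0.55 0;0 0 -1.4 -2.5 -3 -0.55 0;0 0 -1.4 -2.5 -3 -0.55 0", grip_force=40)

```text
time_s: 1.78
position: [0.3844, 0.2018, 0.2869]
tool_rot: [[-0.998, 0.056, 0.001], [0.056, 0.998, 0.0], [-0.001, 0.0, -1.0]]
ft_force: [1.2, -0.4, -0.7]
grip_width: 0.0851
gripper_force: 0.0
```

Request:
jog_arm(plan="0 0 -1.4 -2.4 -3.1 -0.55 0;0 0 -1.4 -2.3 -3.1 -0.55 0;0 0 -1.4 -2.3 -3.2 -0.55 0;0 0 -1.4 -2.2 -3.3 -0.55 0;0 0 -1.4 -2.1 -3.3 -0.55 0;0 0 -1.4 -2 -3.3 -0.55 0;0 0 -1.4 -1.9 -3.4 -0.55 0;0 0 -1.4 -1.9 -3.4 -0.55 0;0 0 0 0 0 0 0;0 0 0 0 0 0 0")

```text
time_s: 2.62
position: [0.563, -0.0544, 0.3295]
tool_rot: [[-0.991, -0.135, -0.001], [-0.135, 0.991, 0.0], [0.001, 0.001, -1.0]]
ft_force: [-0.1, 0.6, -0.1]
grip_width: 0.0855
gripper_force: 0.0
```

```bash
cat > pile.py <<'E'
from h import *
import sys
o=env.observe();print(np.round(o["position"],4),np.degrees(np.arctan2(o["tool_rot"][1][1],o["tool_rot"][0][1])).round(1),o["time_s"])
im=imaging.get_image("wrist");W=cloud(im)
save(im,sys.argv[1])
near=(abs(W[...,0]-.57)<.16)&(abs(W[...,1]+.06)<.12)
for n,z in dict(green=142,red=98,blue=98,yellow=50).items():
    px=im["pixels"].astype(int);r,g,b=px[...,0],px[...,1],px[...,2]
    if n=="red":m=near&(W[...,2]>.09)&(r>b)
    if n=="blue":m=near&(W[...,2]>.09)&(b>r)
    if n in("green","yellow"):m=near
    print(n,top(W,m,z/1000-.008,z/1000+.008))
E
python3 pile.py w1.png
```

```text
[ 0.563  -0.0544  0.3295] 97.8 2.6167
green ([573.4, -55.7, 90.5, 54.0, 7.9, np.float64(143.7)], 3142)
red ([572.9, -59.4, 180.1, 55.8, 7.2, np.float64(99.7)], 1625)
blue ([650.2, -52.2, 45.8, 26.8, -82.7, np.float64(99.7)], 537)
yellow ([452.7, -18.8, 175.5, 29.4, -65.4, np.float64(51.7)], 589)
```

View pics/w1.png

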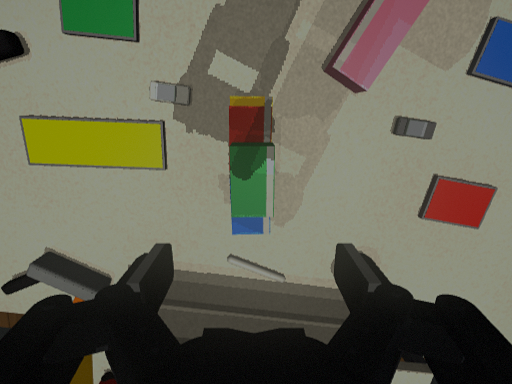

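The wrist view shows the pile at (250,165), with green on top at (250,180), red above it at (250,122) and blue below it at (248,225). The fit matches the given sizes.

```bash
python3 plan.py "0.5735 -0.0555 0.16 97.7/0.5735 -0.0555 0.104 97.7 20"
python3 - <<'E'
from h import *
im=imaging.get_image("wrist");W=cloud(im);px=im["pixels"]
for n in("green","red","blue","yellow"):
    for r in models.outline_of("wrist","bay_"+n)[:3]: print(n,round(r["confidence"],2),np.round(r["bbox"]),top(W,r["region"],.006,.019))
E
```

```text
0.01 -0.01 0.03 -0.22 -0.08 3.4 0;0.01 -0.01 0.03 -0.22 -0.08 3.4 0;0.01 -0.01 0.03 -0.22 -0.08 3.4 0;0.01 -0.01 0.03 -0.22 -0.08 3.4 0;0.01 -0.01 0.03 -0.22 -0.08 3.4 0;0 0 0 0 0 1.87 0;0 0 0 0 0 1.87 0;0 0 0 0 0 1.87 0 

green 0.82 [100.  24.  80.  42.] ([389.7, -307.6, 111.5, 54.8, -86.4, np.float64(13.6)], 2956)
red 0.8 [457. 205.  76.  57.] ([594.2, 312.9, 111.9, 80.1, 87.0, np.float64(14.2)], 2800)
blue 0.58 [491.  52.  43.  73.] ([353.4, 299.0, 80.8, 75.1, -6.7, np.float64(13.9)], 2120)
yellow 0.8 [ 92. 144. 147.  53.] ([576.1, -319.2, 231.0, 80.2, -84.4, np.float64(13.8)], 6811)
```

Request:
jog_arm(plan="0 0 0 -0.2 -0.1 3.4 0;0 0 0 -0.2 -0.1 3.4 0;0 0 0 -0.2 -0.1 3.4 0;0 0 0 -0.2 -0.1 3.4 0;0 0 0 -0.2 0 3.4 0;0 0 0 -0.1 0 1.9 0;0 0 0 0 0 1.9 0;0 0 0 0 0 1.8 0;0 0 0 0 0 0 0;0 0 0 0 0 0 0")

```text
time_s: 3.75
position: [0.5736, -0.0547, 0.1044]
tool_rot: [[-0.99, -0.138, -0.001], [-0.138, 0.99, 0.0], [0.001, 0.0, -1.0]]
ft_force: [0.5, -0.1, 0.2]
grip_width: 0.0852
gripper_force: 0.0
```

Request:
jog_arm(plan="0 0 0 0 0 0 255;0 0 0 0 0 0 255;0 0 0 0 0 0 255;0 0 0 0 0 0 255;0 0 0 0 0 0 255;0 0 0 0 0 0 255;0 0 0 0 0 0 255;0 0 0 0 0 0 255")

```text
time_s: 4.42
position: [0.5744, -0.0553, 0.1058]
tool_rot: [[-0.99, -0.138, 0.002], [-0.138, 0.99, -0.001], [-0.002, -0.001, -1.0]]
ft_force: [-0.6, 0.5, 6.8]
grip_width: 0.0531
gripper_force: 43.1
```

```bash
python3 plan.py "0.5744 -0.0553 0.18 97.9/0.3758 -0.3068 0.20 2/0.3758 -0.3068 0.05 2/0.3758 -0.3068 0.023 2 10" 255
```

```text
-0.03 0.07 0.01 -0.01 0 -3.71 255;-0.03 0.07 0.01 -0.01 0 -3.71 255;0 0 6.85 1.65 -1.58 -0.14 255;0 0 6.85 1.45 -1.77 -0.14 255;0 0 6.85 1.23 -1.93 -0.14 255;0 0 6.85 0.99 -2.06 -0.14 255;0 0 6.85 0.74 -2.17 -0.14 255;0 0 6.85 0.47 -2.24 -0.14 255;0 0 6.85 0.2 -2.28 -0.14 255;0 0 6.85 -0.07 -2.29 -0.14 255 

0 0 6.85 -0.34 -2.26 -0.14 255;0 0 6.85 -0.61 -2.21 -0.14 255;0 0 6.85 -0.87 -2.12 -0.14 255;0 0 6.85 -1.12 -2 -0.14 255;0 0 6.85 -1.35 -1.85 -0.14 255;0 0 6.85 -1.56 -1.68 -0.14 255;0 0 0 0 0 3.75 255;0 0 0 0 0 3.75 255;0 0 0 0 0 3.75 255;0 0 0 0 0 3.75 255 

0 0 0 0 0 0.9 255;0 0 0 0 0 0.9 255;0 0 0 0 0 0.9 255
```

Request:
jog_arm(plan="0 0 0 0 0 -1.5 255;0 0 0 0 0 -3 255;0 0 0 0 0 -3 255;0 0 6.85 1.65 -1.6 -0.1 255;0 0 6.85 1.45 -1.75 -0.1 255;0 0 6.85 1.25 -1.9 -0.1 255;0 0 6.85 1 -2.1 -0.1 255;0 0 6.85 0.75 -2.2 -0.1 255;0 0 6.85 0.45 -2.2 -0.1 255;0 0 6.85 0.2 -2.3 -0.1 255")

```text
time_s: 5.25
position: [0.4735, -0.1819, 0.1867]
tool_rot: [[-0.762, 0.648, 0.0], [0.648, 0.762, -0.0], [-0.0, 0.0, -1.0]]
ft_force: [0.8, 0.3, -1.3]
grip_width: 0.0537
gripper_force: 42.5
```

Request:
jog_arm(plan="0 0 6.85 -0.05 -2.3 0 255;0 0 6.85 -0.35 -2.3 0 255;0 0 6.85 -0.6 -2.2 0 255;0 0 6.85 -0.85 -2.1 0 255;0 0 6.85 -1.1 -2 0 255;0 0 6.85 -1.35 -1.85 0 255;0 0 6.85 -1.55 -1.7 0 255;0 0 0 0 0 2.5 255;0 0 0 0 0 2.5 255;0 0 0 0 0 0 255")

```text
time_s: 6.08
position: [0.3728, -0.3054, 0.1332]
tool_rot: [[-0.034, 0.999, -0.004], [0.999, 0.034, 0.006], [0.006, -0.004, -1.0]]
ft_force: [-0.4, 0.1, -1.7]
grip_width: 0.0532
gripper_force: 42.7
```

```bash
python3 plan.py "0.3758 -0.3068 0.05 2/0.3758 -0.3068 0.021 2 10" 255
cat > bay.py <<'E'
from h import *
import sys
o=env.observe();print(np.round(o["position"],4),o["time_s"],o["grip_width"],o["gripper_force"])
n,x,y,L=sys.argv[1],*map(float,sys.argv[2:5])
for c in("scene","side"):
    im=imaging.get_image(c);W=cloud(im)
    near=np.hypot(W[...,0]-x,W[...,1]-y)<L
    for a,b in((.006,.018),(.04,.075),(.1,.3)): print(c,a,top(W,near,a,b))
    if len(sys.argv)>5: save(im,c+sys.argv[5])
E
```

```text
-0.08 -0.11 -0.02 -0.07 0.11 2.77 255;-0.08 -0.11 -0.02 -0.06 0.11 2.77 255;-0.08 -0.11 -0.02 -0.05 0.1 2.77 255;0 0 0 0 0 0.97 255;0 0 0 0 0 0.97 255;0 0 0 0 0 0.97 255
```

Request:
jog_arm(plan="0 0 0 -0.05 0.1 3 255;0 0 0 -0.05 0.1 3 255;0 0 0 0 0 2 255;0 0 0 0 0 1 255;0 0 0 0 0 0.8 255;0 0 0 0 0 0 255;0 0 0 0 0 0 255")

```text
time_s: 6.67
position: [0.3769, -0.308, 0.0391]
tool_rot: [[-0.035, 0.999, 0.001], [0.999, 0.035, -0.001], [-0.001, 0.001, -1.0]]
ft_force: [0.3, -1.2, -1.3]
grip_width: 0.0534
gripper_force: 42.9
```

```bash
python3 plan.py "0.3758 -0.3068 0.021 2 10" 255; python3 bay.py g .376 -.307 .08
```

```text
0.02 0.02 0.01 0.06 -0.05 0.91 255;0.02 0.02 0.01 0.06 -0.05 0.91 255 

[ 0.3769 -0.308   0.0391] 6.6667 0.05344398889788364 42.898938059806824
scene 0.006 ([376.5, -306.5, 109.3, 82.8, -87.9, np.float64(12.9)], 438)
scene 0.04 ([405.2, -307.9, 92.8, 28.9, 78.3, np.float64(57.8)], 284)
scene 0.1 ([380.7, -300.8, 130.1, 101.0, 36.0, np.float64(229.9)], 1819)
side 0.006 ([376.1, -322.2, 80.8, 80.1, -87.6, np.float64(11.6)], 550)
side 0.04 ([364.5, -342.6, 78.5, 29.2, -30.2, np.float64(57.9)], 216)
side 0.1 ([369.2, -309.1, 128.8, 108.8, 40.2, np.float64(194.4)], 1818)
```

Request:
jog_arm(plan="0 0 0 0.05 -0.05 0.8 255;0 0 0 0.05 -0.05 0.6 255;0 0 0 0 0 0.2 255;0 0 0 0 0 0.1 255;0 0 0 0 0 0 255;0 0 0 0 0 0 255")

```text
time_s: 7.27
position: [0.3754, -0.3068, 0.0213]
tool_rot: [[-0.035, 0.999, -0.0], [0.999, 0.035, 0.0], [0.0, -0.0, -1.0]]
ft_force: [-0.4, -0.4, -1.0]
grip_width: 0.0536
gripper_force: 42.9
```

Request:
jog_arm(plan="0 0 0 0 0 0.1 255;0 0 0 0 0 0.05 255;0 0 0 0 0 0 255;0 0 0 0 0 0 255")

```text
time_s: 7.6
position: [0.3754, -0.3067, 0.0199]
tool_rot: [[-0.035, 0.999, 0.0], [0.999, 0.035, -0.0], [-0.0, 0.0, -1.0]]
ft_force: [0.3, 0.0, -1.3]
grip_width: 0.0537
gripper_force: 43.0
```

Request:
jog_arm(plan="0 0 0 0 0 0.1 255;0 0 0 0 0 0.05 255;0 0 0 0 0 0 255")

```text
time_s: 7.85
position: [0.3754, -0.3068, 0.0197]
tool_rot: [[-0.035, 0.999, 0.0], [0.999, 0.035, -0.001], [-0.001, 0.0, -1.0]]
ft_force: [-2.3, 3.3, 17.5]
grip_width: 0.0538
gripper_force: 45.1
```

Request:
jog_arm(plan="0 0 0 0 0 0.05 255;0 0 0 0 0 0.05 255;0 0 0 0 0 0 255")

```text
time_s: 8.1
position: [0.3754, -0.3068, 0.0197]
tool_rot: [[-0.035, 0.999, 0.001], [0.999, 0.035, -0.002], [-0.002, 0.001, -1.0]]
ft_force: [-6.1, 6.8, 30.5]
grip_width: 0.0539
gripper_force: 46.7
```

Request:
jog_arm(plan="0 0 0 0 0 -0.2 255;0 0 0 0 0 0 0;0 0 0 0 0 0 0;0 0 0 0 0 0 0;0 0 0 0 0 0 0;0 0 0 0 0 -1.5 0;0 0 0 0 0 -3 0;0 0 0 0 0 -4 0;0 0 0 0 0 -4 0;0 0 0 0 0 -4 0")

```text
time_s: 8.93
position: [0.3751, -0.3063, 0.186]
tool_rot: [[-0.035, 0.999, -0.001], [0.999, 0.035, 0.001], [0.001, -0.001, -1.0]]
ft_force: [1.1, -1.7, -0.4]
grip_width: 0.0854
gripper_force: 0.0
```

```bash
python3 plan.py "0.56 -0.057 0.30 97.2"; python3 bay.py g .376 -.307 .08
```

```text
0 0 -6.8 1.73 1.38 -0.81 0;0 0 -6.8 1.56 1.58 -0.81 0;0 0 -6.8 1.36 1.75 -0.81 0;0 0 -6.8 1.14 1.9 -0.81 0;0 0 -6.8 0.91 2.02 -0.81 0;0 0 -6.8 0.66 2.12 -0.81 0;0 0 -6.8 0.41 2.18 -0.81 0;0 0 -6.8 0.15 2.21 -0.81 0;0 0 -6.8 -0.11 2.21 -0.81 0;0 0 -6.8 -0.38 2.19 -0.81 0 

0 0 -6.8 -0.63 2.13 -0.81 0;0 0 -6.8 -0.88 2.04 -0.81 0;0 0 -6.8 -1.11 1.92 -0.81 0;0 0 -6.8 -1.33 1.77 -0.81 0 

[ 0.3751 -0.3063  0.186 ] 8.9333 0.08537885578149725 0.0
scene 0.006 ([377.2, -306.4, 108.9, 83.1, -88.0, np.float64(13.0)], 303)
scene 0.04 ([376.1, -304.5, 90.6, 60.5, -86.6, np.float64(56.3)], 558)
scene 0.1 ([378.6, -309.9, 148.5, 30.5, 4.1, np.float64(263.4)], 563)
side 0.006 ([375.4, -307.2, 111.2, 80.3, -87.9, np.float64(11.9)], 568)
side 0.04 ([376.0, -305.8, 91.2, 55.1, -88.6, np.float64(55.8)], 1029)
side 0.1 ([376.5, -311.6, 147.2, 32.6, 1.5, np.float64(270.2)], 1231)
```

Green is placed and stands centred to about 1.5 mm.

Request:
jog_arm(plan="0 0 -6.8 1.7 1.4 -0.8 0;0 0 -6.8 1.55 1.6 -0.8 0;0 0 -6.8 1.35 1.75 -0.8 0;0 0 -6.8 1.15 1.9 -0.8 0;0 0 -6.8 0.9 2 -0.8 0;0 0 -6.8 0.65 2.1 -0.8 0;0 0 -6.8 0.4 2.2 -0.8 0;0 0 -6.8 0.15 2.2 -0.8 0;0 0 -6.8 -0.1 2.2 -0.8 0;0 0 -6.8 -0.4 2.2 -0.8 0")

```text
time_s: 9.87
position: [0.5083, -0.1284, 0.2637]
tool_rot: [[-0.942, 0.336, -0.001], [0.336, 0.942, 0.001], [0.002, 0.0, -1.0]]
ft_force: [0.3, -0.3, 0.4]
grip_width: 0.0856
gripper_force: 0.0
```

Request:
jog_arm(plan="0 0 -6.8 -0.65 2.1 -0.8 0;0 0 -6.8 -0.9 2 -0.8 0;0 0 -6.8 -1.1 1.9 -0.8 0;0 0 -6.8 -1.3 1.75 -0.8 0;0 0 0 0 0 0 0;0 0 0 0 0 0 0")

```text
time_s: 10.37
position: [0.5606, -0.0588, 0.2953]
tool_rot: [[-0.992, -0.125, -0.001], [-0.125, 0.992, 0.0], [0.001, 0.0, -1.0]]
ft_force: [-0.4, 0.1, -0.5]
grip_width: 0.0852
gripper_force: 0.0
```

```bash
python3 pile.py w2.png
```

```text
[ 0.5606 -0.0588  0.2953] 97.2 10.3667
green None
red ([573.1, -59.6, 178.8, 56.3, 7.1, np.float64(99.7)], 3475)
blue ([604.0, -58.8, 123.0, 52.6, 3.8, np.float64(99.7)], 2252)
yellow ([452.7, -19.1, 176.9, 30.4, -65.4, np.float64(51.6)], 725)
```

View pics/w2.png

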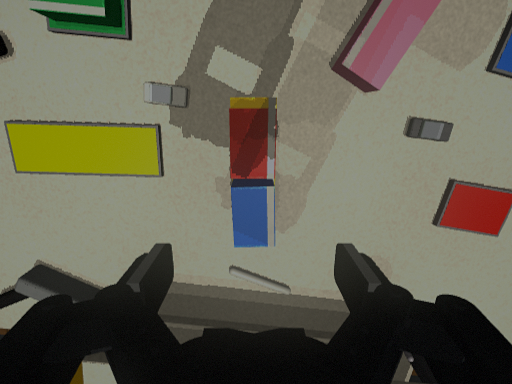

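Green is off the pile. Red is at pixel (250,143), blue at (252,213), and yellow's near end at (249,102).

```bash
python3 - <<'E'
from h import *
im=imaging.get_image("wrist");W=cloud(im)
u=np.array([np.cos(np.radians(7.1)),np.sin(np.radians(7.1))]);c=np.array([.5731,-.0596])
s=(W[...,:2]-c)@u
near=(np.hypot(W[...,0]-.573,W[...,1]+.06)<.12)
print(top(W,near&(s<0),.09,.107),top(W,near&(s>0),.09,.107))
E
python3 plan.py "0.5266 -0.0654 0.12 97.1/0.5266 -0.0654 0.058 97.1 21"
```

```text
([525.7, -65.4, 84.7, 56.1, 7.1, np.float64(99.7)], 3250) ([620.4, -52.4, 86.2, 56.1, 9.1, np.float64(99.7)], 2624)
0.01 -0.02 -0.01 0.67 -0.03 3.51 0;0.01 -0.02 -0.01 0.67 -0.03 3.51 0;0.01 -0.02 -0.01 0.67 -0.03 3.51 0;0.01 -0.02 -0.01 0.67 -0.03 3.51 0;0.01 -0.02 -0.01 0.67 -0.03 3.5 0;0 0 0 0 0 2.07 0;0 0 0 0 0 2.07 0;0 0 0 0 0 2.07 0
```

Request:
jog_arm(plan="0 0 0 0.7 0 3.5 0;0 0 0 0.7 0 3.5 0;0 0 0 0.7 -0.05 3.5 0;0 0 0 0.7 -0.05 3.5 0;0 0 0 0.65 0 3.5 0;0 0 0 0 0 2.1 0;0 0 0 0 0 2.1 0;0 0 0 0 0 2.0 0;0 0 0 0 0 0 0;0 0 0 0 0 0 0")

```text
time_s: 11.3
position: [0.5256, -0.0652, 0.0589]
tool_rot: [[-0.992, -0.123, -0.002], [-0.123, 0.992, 0.001], [0.002, 0.001, -1.0]]
ft_force: [0.6, -1.0, 0.1]
grip_width: 0.0849
gripper_force: 0.0
```

Request:
jog_arm(plan="0 0 0 0 0 0 255;0 0 0 0 0 0 255;0 0 0 0 0 0 255;0 0 0 0 0 0 255;0 0 0 0 0 0 255;0 0 0 0 0 0 255;0 0 0 0 0 0 255")

```text
time_s: 11.88
position: [0.5269, -0.065, 0.0607]
tool_rot: [[-0.992, -0.125, 0.002], [-0.125, 0.992, -0.001], [-0.002, -0.001, -1.0]]
ft_force: [-0.7, -1.3, 5.3]
grip_width: 0.0558
gripper_force: 43.2
```

```bash
python3 plan.py "0.526 -0.0654 0.13 97.1 30/0.5942 0.3128 0.13 -3.1" 255
```

```text
-0.03 0.04 0.03 0.03 -0.01 -2.31 255;-0.03 0.04 0.03 0.03 -0.01 -2.31 255;-0.03 0.04 0.03 0.03 -0.01 -2.31 255;0 0 6.68 -0.76 2.45 0 255;0 0 6.68 -0.47 2.52 0 255;0 0 6.68 -0.18 2.56 0 255;0 0 6.68 0.12 2.56 0 255;0 0 6.68 0.42 2.53 0 255;0 0 6.68 0.71 2.46 0 255;0 0 6.68 0.99 2.36 0 255 

0 0 6.68 1.26 2.23 0 255;0 0 6.68 1.51 2.07 0 255;0 0 6.68 1.74 1.88 0 255;0 0 6.68 1.95 1.66 0 255;0 0 6.68 2.13 1.43 0 255;0 0 6.68 2.28 1.17 0 255;0 0 6.68 2.4 0.9 0 255;0 0 6.68 2.49 0.61 0 255
```

Request:
jog_arm(plan="0 0 0 0 0 -1.5 255;0 0 0 0 0 -3 255;0 0 0 0 0 -3 255;0 0 6.7 -0.8 2.4 0 255;0 0 6.7 -0.5 2.5 0 255;0 0 6.7 -0.2 2.6 0 255;0 0 6.7 0.1 2.6 0 255;0 0 6.7 0.4 2.5 0 255;0 0 6.7 0.7 2.5 0 255;0 0 6.7 1 2.4 0 255")

```text
time_s: 12.72
position: [0.5597, 0.1138, 0.1348]
tool_rot: [[-0.766, 0.643, 0.001], [0.643, 0.766, -0.0], [-0.0, 0.0, -1.0]]
ft_force: [0.2, 0.8, -0.6]
grip_width: 0.0556
gripper_force: 42.7
```

Request:
jog_arm(plan="0 0 6.7 1.25 2.2 0 255;0 0 6.7 1.5 2.1 0 255;0 0 6.7 1.75 1.9 0 255;0 0 6.7 1.95 1.65 0 255;0 0 6.7 2.15 1.4 0 255;0 0 6.7 2.3 1.2 0 255;0 0 6.7 2.4 0.9 0 255;0 0 6.5 2.5 0.6 0 255;0 0 0 0 0 0 255;0 0 0 0 0 0 255")

```text
time_s: 13.55
position: [0.596, 0.3156, 0.1342]
tool_rot: [[0.051, 0.999, -0.0], [0.999, -0.051, -0.0], [-0.0, -0.0, -1.0]]
ft_force: [0.4, 0.9, -1.5]
grip_width: 0.0553
gripper_force: 42.8
```

```bash
python3 plan.py "0.5942 0.3128 0.027 -3.1" 255
```

```text
0 0 0.05 -0.1 -0.06 3.57 255;0 0 0.05 -0.1 -0.06 3.57 255;0 0 0.05 -0.1 -0.06 3.57 255
```

Request:
jog_arm(plan="0 0 0 -0.1 -0.06 3.5 255;0 0 0 -0.1 -0.06 3.5 255;0 0 0 -0.1 -0.06 2.5 255;0 0 0 0 0 1 255;0 0 0 0 0 0.5 255;0 0 0 0 0 0 255;0 0 0 0 0 0 255")

```text
time_s: 14.13
position: [0.5954, 0.3117, 0.0261]
tool_rot: [[0.054, 0.999, 0.003], [0.999, -0.054, 0.001], [0.001, 0.003, -1.0]]
ft_force: [0.6, -0.1, -0.3]
grip_width: 0.0553
gripper_force: 42.9
```

Request:
jog_arm(plan="0 0 0 0.1 -0.1 0.15 255;0 0 0 0 0 0.1 255;0 0 0 0 0 0.05 255;0 0 0 0 0 0 255;0 0 0 0 0 0 255")

```text
time_s: 14.55
position: [0.5939, 0.3131, 0.0228]
tool_rot: [[0.054, 0.999, 0.002], [0.999, -0.054, 0.001], [0.001, 0.002, -1.0]]
ft_force: [-2.1, -0.2, 5.9]
grip_width: 0.0554
gripper_force: 43.4
```

Contact came where predicted. Now I release, retreat and check.

Request:
jog_arm(plan="0 0 0 0 0 0 0;0 0 0 0 0 0 0;0 0 0 0 0 0 0;0 0 0 0 0 0 0;0 0 0 0 0 -1.5 0;0 0 0 0 0 -3 0;0 0 0 0 0 -4 0;0 0 0 0 0 -4 0;0 0 0 0 0 -3 0;0 0 0 0 0 0 0")

```text
time_s: 15.38
position: [0.5956, 0.3135, 0.1839]
tool_rot: [[0.054, 0.998, 0.012], [0.999, -0.054, 0.004], [0.004, 0.012, -1.0]]
ft_force: [-0.9, 1.1, 0.7]
grip_width: 0.0855
gripper_force: 0.0
```

```bash
python3 bay.py r .594 .313 .08;python3 plan.py "0.605 -0.053 0.25 98"
```

```text
[0.5956 0.3135 0.1839] 15.3833 0.0854667682251939 0.0
scene 0.006 ([617.7, 298.9, 132.0, 70.4, 54.0, np.float64(13.2)], 253)
scene 0.04 ([596.2, 314.2, 87.2, 59.9, 88.1, np.float64(60.2)], 470)
scene 0.1 ([596.7, 310.4, 149.9, 36.3, 0.4, np.float64(266.9)], 936)
side 0.006 ([593.9, 312.2, 113.1, 79.9, 87.2, np.float64(12.3)], 189)
side 0.04 ([594.3, 312.8, 92.2, 57.5, 86.8, np.float64(59.7)], 356)
side 0.1 ([594.3, 309.3, 148.2, 40.8, -7.8, np.float64(267.2)], 884)
0.01 0 -6.74 -2.43 0.21 -0.49 0;0.01 0 -6.74 -2.44 -0.08 -0.49 0;0.01 0 -6.74 -2.41 -0.36 -0.49 0;0.01 0 -6.74 -2.35 -0.65 -0.49 0;0.01 0 -6.74 -2.26 -0.92 -0.49 0;0.01 0 -6.74 -2.14 -1.18 -0.49 0;0.01 0 -6.74 -1.98 -1.42 -0.49 0;0.01 0 -6.74 -1.8 -1.64 -0.49 0;0.01 0 -6.74 -1.6 -1.84 -0.49 0;0.01 0 -6.74 -1.37 -2.02 -0.49 0 

0.01 0 -6.74 -1.13 -2.16 -0.49 0;0.01 0 -6.74 -0.86 -2.28 -0.49 0;0.01 0 -6.74 -0.59 -2.37 -0.49 0;0.01 0 -6.74 -0.31 -2.42 -0.49 0;0.01 0 -6.74 -0.02 -2.44 -0.48 0
```

Request:
jog_arm(plan="0 0 -6.75 -2.4 0.2 -0.5 0;0 0 -6.75 -2.4 -0.1 -0.5 0;0 0 -6.75 -2.4 -0.35 -0.5 0;0 0 -6.75 -2.35 -0.65 -0.5 0;0 0 -6.75 -2.25 -0.9 -0.5 0;0 0 -6.75 -2.15 -1.2 -0.5 0;0 0 -6.75 -2 -1.4 -0.5 0;0 0 -6.75 -1.8 -1.65 -0.5 0;0 0 -6.75 -1.6 -1.85 -0.5 0;0 0 -6.75 -1.35 -2 -0.5 0")

```text
time_s: 16.32
position: [0.6005, 0.0686, 0.2246]
tool_rot: [[-0.904, 0.427, -0.004], [0.427, 0.904, 0.0], [0.003, -0.001, -1.0]]
ft_force: [1.4, -1.0, -0.2]
grip_width: 0.0852
gripper_force: 0.0
```

Request:
jog_arm(plan="0 0 -6.75 -1.1 -2.15 -0.5 0;0 0 -6.75 -0.85 -2.3 -0.5 0;0 0 -6.75 -0.6 -2.4 -0.5 0;0 0 -6.75 -0.3 -2.4 -0.5 0;0 0 -6.75 0 -2.45 -0.5 0;0 0 0 0 0 0 0;0 0 0 0 0 0 0")

```text
time_s: 16.9
position: [0.6042, -0.0531, 0.2497]
tool_rot: [[-0.99, -0.138, -0.003], [-0.138, 0.99, 0.001], [0.002, 0.001, -1.0]]
ft_force: [-0.2, 0.1, -0.6]
grip_width: 0.0854
gripper_force: 0.0
```

```bash
cat > t.py <<'E'
from h import *
im=imaging.get_image("wrist");W=cloud(im);save(im,"w3.png")
near=(np.hypot(W[...,0]-.59,W[...,1]+.06)<.15)
print(top(W,near,.09,.107),top(W,near,.043,.058))
im=imaging.get_image("scene");W=cloud(im)
near=(np.hypot(W[...,0]-.59,W[...,1]+.06)<.15)
print(top(W,near,.09,.107),top(W,near,.043,.058))
E
python3 t.py; python3 plan.py "0.62 -0.0528 0.12 98/0.62 -0.0528 0.057 98 21"
```

```text
([620.4, -52.5, 85.6, 56.0, 9.1, np.float64(99.6)], 3722) ([524.4, -64.9, 111.4, 62.1, 7.3, np.float64(51.6)], 5201)
([621.0, -50.1, 87.1, 59.4, 8.8, np.float64(99.0)], 534) ([574.0, -57.2, 212.6, 64.8, 7.1, np.float64(51.2)], 681)
0.02 -0.03 0.02 -0.39 -0.09 3.25 0;0.02 -0.03 0.02 -0.39 -0.09 3.25 0;0.02 -0.03 0.02 -0.39 -0.09 3.25 0;0.02 -0.03 0.02 -0.39 -0.09 3.25 0;0 0 0 0 0 2.1 0;0 0 0 0 0 2.1 0;0 0 0 0 0 2.1 0
```

Request:
jog_arm(plan="0 0 -1 -0.4 -0.1 3.3 0;0 0 0 -0.4 -0.1 3.3 0;0 0 0 -0.4 -0.1 3.3 0;0 0 0 -0.4 0 3.2 0;0 0 0 0 0 2.1 0;0 0 0 0 0 2.1 0;0 0 0 0 0 1.9 0;0 0 0 0 0 0 0;0 0 0 0 0 0 0")

```text
time_s: 17.75
position: [0.6203, -0.0516, 0.0587]
tool_rot: [[-0.987, -0.16, -0.002], [-0.16, 0.987, 0.001], [0.002, 0.001, -1.0]]
ft_force: [0.3, 0.8, 0.4]
grip_width: 0.0854
gripper_force: 0.0
```

Request:
jog_arm(plan="0 0 0 0 0 0 255;0 0 0 0 0 0 255;0 0 0 0 0 0 255;0 0 0 0 0 0 255;0 0 0 0 0 0 255;0 0 0 0 0 0 255;0 0 0 0 0 0 255")

```text
time_s: 18.33
position: [0.6214, -0.0527, 0.0608]
tool_rot: [[-0.987, -0.159, 0.003], [-0.159, 0.987, -0.0], [-0.002, -0.001, -1.0]]
ft_force: [-0.3, 1.6, 5.9]
grip_width: 0.0556
gripper_force: 43.9
```

```bash
python3 plan.py "0.62 -0.0525 0.135 99 30/0.357 0.3186 0.135 -6.8" 255
```

```text
-0.02 0.05 0.05 0.04 0.01 -2.47 255;-0.02 0.05 0.05 0.04 0.01 -2.47 255;-0.02 0.05 0.05 0.04 0.01 -2.47 255;0 0 6.61 1.26 2.55 0 255;0 0 6.61 1.55 2.39 0 255;0 0 6.61 1.81 2.19 0 255;0 0 6.61 2.05 1.97 0 255;0 0 6.61 2.26 1.72 0 255;0 0 6.61 2.45 1.45 0 255;0 0 6.61 2.6 1.16 0 255 

0 0 6.61 2.71 0.85 0 255;0 0 6.61 2.79 0.53 0 255;0 0 6.61 2.84 0.21 0 255;0 0 6.61 2.84 -0.12 0 255;0 0 6.61 2.81 -0.45 0 255;0 0 6.61 2.74 -0.77 0 255;0 0 6.61 2.63 -1.08 0 255;0 0 6.61 2.49 -1.37 0 255;0 0 6.61 2.31 -1.65 0 255
```

Request:
jog_arm(plan="0 0 0 0 0 -1.5 255;0 0 0 0 0 -3 255;0 0 0 0 0 -3 255;0 0 6.6 1.25 2.55 0 255;0 0 6.6 1.55 2.4 0 255;0 0 6.6 1.8 2.2 0 255;0 0 6.6 2.05 1.95 0 255;0 0 6.6 2.25 1.7 0 255;0 0 6.6 2.45 1.45 0 255;0 0 6.6 2.6 1.15 0 255")

```text
time_s: 19.17
position: [0.5043, 0.11, 0.1346]
tool_rot: [[-0.795, 0.607, 0.0], [0.607, 0.795, -0.0], [-0.0, 0.0, -1.0]]
ft_force: [0.3, 0.3, -0.4]
grip_width: 0.0555
gripper_force: 43.1
```

Request:
jog_arm(plan="0 0 6.6 2.7 0.85 0 255;0 0 6.6 2.8 0.55 0 255;0 0 6.6 2.85 0.2 0 255;0 0 6.6 2.85 -0.1 0 255;0 0 6.6 2.8 -0.45 0 255;0 0 6.6 2.75 -0.75 0 255;0 0 6.6 2.65 -1.1 0 255;0 0 6.6 2.5 -1.35 0 255;0 0 6.6 2.3 -1.65 0 255;0 0 0 0 0 0 255")

```text
time_s: 20.0
position: [0.3538, 0.3203, 0.1347]
tool_rot: [[0.117, 0.993, -0.001], [0.993, -0.117, 0.001], [0.001, -0.001, -1.0]]
ft_force: [-1.1, -0.4, -0.9]
grip_width: 0.0558
gripper_force: 43.0
```

```bash
python3 plan.py "0.357 0.3186 0.027 -6.8" 255;python3 bay.py b .357 .3186 .07
```

```text
-0.01 -0.02 0.03 -0.05 0.11 3.59 255;-0.01 -0.02 0.03 -0.05 0.11 3.59 255;-0.01 -0.02 0.03 -0.05 0.11 3.59 255 

[0.3538 0.3203 0.1347] 20.0 0.05575566465023644 43.03089201450348
scene 0.006 ([356.1, 319.4, 113.9, 84.6, 84.2, np.float64(13.5)], 419)
scene 0.04 None
scene 0.1 ([360.4, 315.4, 117.8, 91.6, 33.2, np.float64(205.0)], 1241)
side 0.006 ([356.1, 319.0, 116.1, 79.8, 83.6, np.float64(12.5)], 537)
side 0.04 None
side 0.1 ([354.6, 316.3, 117.5, 97.7, -45.8, np.float64(209.8)], 1625)
```

Request:
jog_arm(plan="0 0 0 -0.05 0.1 3.5 255;0 0 0 -0.05 0.1 3.5 255;0 0 0 0 0 2.5 255;0 0 0 0 0 1 255;0 0 0 0 0 0.4 255;0 0 0 0 0 0 255;0 0 0 0 0 0 255")

```text
time_s: 20.68
position: [0.3593, 0.3163, 0.026]
tool_rot: [[0.112, 0.994, 0.001], [0.994, -0.112, 0.0], [0.001, 0.001, -1.0]]
ft_force: [0.0, -0.0, 0.1]
grip_width: 0.0558
gripper_force: 43.0
```

Request:
jog_arm(plan="0 0 0 0.25 -0.25 0.1 255;0 0 0 0 0 0.1 255;0 0 0 0 0 0.05 255;0 0 0 0 0 0.05 255;0 0 0 0 0 0 255;0 0 0 0 0 0 255")

```text
time_s: 21.18
position: [0.3564, 0.3195, 0.0228]
tool_rot: [[0.112, 0.994, 0.001], [0.994, -0.112, 0.001], [0.001, 0.001, -1.0]]
ft_force: [-2.1, 0.6, 6.2]
grip_width: 0.0555
gripper_force: 43.7
```

Request:
jog_arm(plan="0 0 0 0 0 0 0;0 0 0 0 0 0 0;0 0 0 0 0 0 0;0 0 0 0 0 0 0;0 0 0 0 0 -1.5 0;0 0 0 0 0 -3 0;0 0 0 0 0 -4 0;0 0 0 0 0 -4 0;0 0 0 0 0 -3 0;0 0 0 0 0 0 0")

```text
time_s: 22.02
position: [0.3582, 0.3204, 0.1829]
tool_rot: [[0.112, 0.994, 0.01], [0.994, -0.112, 0.005], [0.006, 0.009, -1.0]]
ft_force: [0.2, -0.3, 1.1]
grip_width: 0.0855
gripper_force: 0.0
```

```bash
python3 bay.py r .3565 .319 .08;python3 plan.py "0.56 -0.058 0.25 97.1"
```

```text
[0.3582 0.3204 0.1829] 22.0167 0.0855312936550726 0.0
scene 0.006 ([378.7, 302.2, 129.0, 66.4, 50.6, np.float64(12.8)], 161)
scene 0.04 ([360.8, 320.3, 89.4, 68.2, 82.8, np.float64(60.0)], 347)
scene 0.1 ([359.6, 318.1, 149.1, 35.7, -7.1, np.float64(267.0)], 620)
side 0.006 ([355.9, 317.8, 112.2, 79.9, 83.7, np.float64(12.3)], 216)
side 0.04 ([357.4, 320.2, 91.2, 56.1, 83.3, np.float64(60.0)], 370)
side 0.1 ([356.4, 315.3, 146.6, 38.0, -6.1, np.float64(269.9)], 896)
0.01 0 -6.9 -2.35 1.63 -0.48 0;0.01 0 -6.9 -2.53 1.34 -0.48 0;0.01 0 -6.9 -2.67 1.02 -0.48 0;0.01 0 -6.9 -2.77 0.7 -0.48 0;0.01 0 -6.9 -2.84 0.36 -0.48 0;0.01 0 -6.9 -2.86 0.01 -0.48 0;0.01 0 -6.9 -2.84 -0.33 -0.48 0;0.01 0 -6.9 -2.78 -0.67 -0.48 0;0.01 0 -6.9 -2.68 -1 -0.48 0;0.01 0 -6.9 -2.54 -1.31 -0.48 0 

0.01 0 -6.9 -2.36 -1.61 -0.48 0;0.01 0 -6.9 -2.15 -1.88 -0.48 0;0.01 0 -6.9 -1.91 -2.13 -0.48 0;0.01 0 -6.9 -1.64 -2.34 -0.48 0;0.01 0 -6.9 -1.35 -2.52 -0.48 0
```

Blue is placed. Yellow is next.

Request:
jog_arm(plan="0 0 -6.9 -2.35 1.6 -0.5 0;0 0 -6.9 -2.55 1.35 -0.5 0;0 0 -6.9 -2.65 1 -0.5 0;0 0 -6.9 -2.8 0.7 -0.5 0;0 0 -6.9 -2.85 0.35 -0.5 0;0 0 -6.9 -2.85 0 -0.5 0;0 0 -6.9 -2.85 -0.35 -0.5 0;0 0 -6.9 -2.8 -0.65 -0.5 0;0 0 -6.9 -2.7 -1 -0.5 0;0 0 -6.9 -2.55 -1.3 -0.5 0")

```text
time_s: 22.95
position: [0.4918, 0.0654, 0.2257]
tool_rot: [[-0.89, 0.456, -0.004], [0.456, 0.89, 0.0], [0.003, -0.001, -1.0]]
ft_force: [0.7, 0.5, -0.4]
grip_width: 0.0857
gripper_force: 0.0
```

Request:
jog_arm(plan="0 0 -6.9 -2.35 -1.6 -0.5 0;0 0 -6.9 -2.15 -1.9 -0.5 0;0 0 -6.9 -1.9 -2.15 -0.5 0;0 0 -6.9 -1.65 -2.35 -0.5 0;0 0 -6.9 -1.35 -2.5 -0.5 0;0 0 0 0 0 0 0;0 0 0 0 0 0 0")

```text
time_s: 23.53
position: [0.5593, -0.0601, 0.2501]
tool_rot: [[-0.993, -0.12, -0.003], [-0.12, 0.993, 0.001], [0.003, 0.002, -1.0]]
ft_force: [0.2, 0.7, -0.4]
grip_width: 0.0854
gripper_force: 0.0
```

```bash
python3 t.py; python3 plan.py "0.5735 -0.0592 0.07 97.1/0.5735 -0.0592 0.012 97.1 20"
```

```text
None ([573.6, -58.5, 210.7, 62.0, 7.4, np.float64(51.7)], 7794)
None ([574.0, -56.0, 214.0, 65.5, 6.7, np.float64(51.1)], 1264)
0.02 -0.03 -0.03 -0.3 -0.06 3.62 0;0.02 -0.03 -0.03 -0.3 -0.05 3.62 0;0.02 -0.03 -0.03 -0.3 -0.05 3.62 0;0.02 -0.03 -0.03 -0.3 -0.05 3.62 0;0.02 -0.03 -0.03 -0.29 -0.05 3.62 0;0 0 0 0 0 1.93 0;0 0 0 0 0 1.93 0;0 0 0 0 0 1.93 0
```

View pics/w3.png

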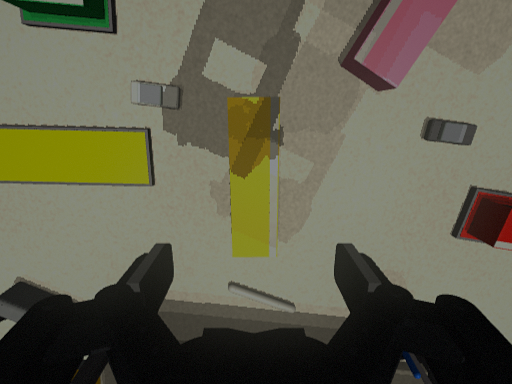

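Only yellow is left, at pixel (250,175) in the wrist view, and the fit matches its 210 x 62 mm size.

Request:
jog_arm(plan="0 0 0 -0.3 0 3.6 0;0 0 0 -0.3 0 3.6 0;0 0 0 -0.3 0 3.6 0;0 0 0 -0.3 0 3.6 0;0 0 0 -0.25 0 3.6 0;0 0 0 0 0 2 0;0 0 0 0 0 2 0;0 0 0 0 0 1.5 0;0 0 0 0 0 0 0;0 0 0 0 0 0 0", grip_force=60)

```text
time_s: 24.47
position: [0.5731, -0.0563, 0.017]
tool_rot: [[-0.992, -0.123, -0.002], [-0.123, 0.992, 0.001], [0.002, 0.001, -1.0]]
ft_force: [0.4, -0.3, 0.1]
grip_width: 0.0855
gripper_force: 0.0
```

Request:
jog_arm(plan="0 0 0 0 0 0 255;0 0 0 0 0 0 255;0 0 0 0 0 0 255;0 0 0 0 0 0 255;0 0 0 0 0 0 255;0 0 0 0 0 0 255;0 0 0 0 0 0 255")

```text
time_s: 25.05
position: [0.5744, -0.0574, 0.0189]
tool_rot: [[-0.992, -0.123, 0.002], [-0.123, 0.992, -0.001], [-0.002, -0.001, -1.0]]
ft_force: [-0.9, 1.2, 7.4]
grip_width: 0.0611
gripper_force: 66.8
```

```bash
python3 plan.py "0.5736 -0.0585 0.1 97.2 30/0.5758 -0.319 0.11 5.7" 255
```

```text
-0.02 0.05 -0.05 0.02 -0.04 -2.7 255;-0.02 0.05 -0.05 0.03 -0.04 -2.7 255;-0.02 0.05 -0.05 0.03 -0.03 -2.7 255;0 0 6.54 0.22 -1.85 -0.07 255;0 0 6.54 0.01 -1.86 -0.07 255;0 0 6.54 -0.21 -1.85 -0.07 255;0 0 6.54 -0.42 -1.81 -0.07 255;0 0 6.54 -0.62 -1.75 -0.07 255;0 0 6.54 -0.81 -1.67 -0.07 255;0 0 6.54 -1 -1.57 -0.07 255 

0 0 6.54 -1.17 -1.45 -0.07 255;0 0 6.54 -1.33 -1.3 -0.07 255;0 0 6.54 -1.47 -1.14 -0.07 255;0 0 6.54 -1.59 -0.97 -0.07 255;0 0 6.54 -1.69 -0.78 -0.07 255;0 0 6.54 -1.77 -0.58 -0.07 255;0 0 6.54 -1.82 -0.38 -0.07 255
```

Request:
jog_arm(plan="0 0 0 0 0 -1.5 255;0 0 0 0 0 -3 255;0 0 0 0 0 -4 255;0 0 6.55 0.2 -1.85 0 255;0 0 6.55 0 -1.85 0 255;0 0 6.55 -0.2 -1.85 0 255;0 0 6.55 -0.4 -1.8 0 255;0 0 6.55 -0.6 -1.75 0 255;0 0 6.55 -0.8 -1.7 0 255;0 0 6.55 -1 -1.6 0 255")

```text
time_s: 25.88
position: [0.5735, -0.1883, 0.1025]
tool_rot: [[-0.776, 0.631, -0.0], [0.631, 0.776, 0.0], [0.0, -0.0, -1.0]]
ft_force: [0.3, 0.7, -3.5]
grip_width: 0.061
gripper_force: 66.7
```

Request:
jog_arm(plan="0 0 6.55 -1.2 -1.45 0 255;0 0 6.55 -1.35 -1.3 0 255;0 0 6.55 -1.5 -1.15 0 255;0 0 6.55 -1.6 -0.95 0 255;0 0 6.55 -1.7 -0.8 0 255;0 0 6.55 -1.75 -0.6 0 255;0 0 6.5 -1.8 -0.4 0 255;0 0 0 0 0 0 255;0 0 0 0 0 0 255;0 0 0 0 0 0 255")

```text
time_s: 26.72
position: [0.5743, -0.3177, 0.1022]
tool_rot: [[-0.096, 0.995, -0.001], [0.995, 0.096, 0.001], [0.001, -0.0, -1.0]]
ft_force: [0.6, 0.4, -3.2]
grip_width: 0.061
gripper_force: 66.7
```

```bash
python3 plan.py "0.5758 -0.319 0.035 5.7" 255;python3 bay.py b .5758 -.319 .13
```

```text
-0.01 -0.02 -0.1 -0.07 0.07 3.36 255;-0.01 -0.02 -0.1 -0.07 0.07 3.36 255 

[ 0.5743 -0.3177  0.1022] 26.7167 0.061031102507854706 66.67295336723328
scene 0.006 ([575.5, -317.2, 230.5, 83.6, -84.9, np.float64(13.1)], 2209)
scene 0.04 None
scene 0.1 ([577.6, -315.0, 210.8, 132.1, -83.8, np.float64(135.0)], 3747)
side 0.006 ([557.3, -323.7, 238.5, 87.9, -74.0, np.float64(11.9)], 2102)
side 0.04 None
side 0.1 ([570.2, -317.6, 219.0, 128.8, -67.2, np.float64(134.4)], 4086)
```

Request:
jog_arm(plan="0 0 0 -0.05 0.05 2.5 255;0 0 0 -0.05 0.05 2 255;0 0 0 0 0 1.3 255;0 0 0 0 0 0.7 255;0 0 0 0 0 0.2 255;0 0 0 0 0 0 255;0 0 0 0 0 0 255")

```text
time_s: 27.4
position: [0.576, -0.3195, 0.0364]
tool_rot: [[-0.095, 0.996, 0.001], [0.996, 0.095, -0.001], [-0.001, 0.001, -1.0]]
ft_force: [0.0, 0.3, -2.4]
grip_width: 0.0611
gripper_force: 66.6
```

Request:
jog_arm(plan="0 0 0 0.1 -0.05 0.2 255;0 0 0 0 0 0.15 255;0 0 0 0 0 0.1 255;0 0 0 0 0 0.05 255;0 0 0 0 0 0.05 255;0 0 0 0 0 0 255;0 0 0 0 0 0 255")

```text
time_s: 27.98
position: [0.575, -0.3184, 0.0309]
tool_rot: [[-0.094, 0.996, 0.0], [0.996, 0.094, -0.001], [-0.001, 0.0, -1.0]]
ft_force: [-2.8, 1.8, 5.2]
grip_width: 0.0611
gripper_force: 67.7
```

Request:
jog_arm(plan="0 0 0 0 0 0 0;0 0 0 0 0 0 0;0 0 0 0 0 0 0;0 0 0 0 0 0 0;0 0 0 0 0 -1.5 0;0 0 0 0 0 -3 0;0 0 0 0 0 -4 0;0 0 0 0 0 -4 0;0 0 0 0 0 -4 0;0 0 0 0 0 0 0")

```text
time_s: 28.82
position: [0.5771, -0.32, 0.2039]
tool_rot: [[-0.094, 0.995, 0.012], [0.995, 0.094, -0.01], [-0.011, 0.011, -1.0]]
ft_force: [0.4, -0.5, 1.7]
grip_width: 0.0854
gripper_force: 0.0
```

```bash
for a in ".5755 -.3185 .13" ".376 -.307 .08" ".594 .313 .08" ".3565 .319 .08"; do python3 bay.py x $a f.png | grep -v "0.1 "; done
```

```text
[ 0.5771 -0.32    0.2039] 28.8167 0.08535035574085562 0.0
scene 0.006 ([578.1, -316.8, 230.9, 81.0, -85.2, np.float64(13.1)], 680)
scene 0.04 ([575.3, -316.2, 210.9, 67.0, -84.7, np.float64(62.5)], 2175)
side 0.006 ([549.3, -328.3, 240.4, 79.6, -69.5, np.float64(12.5)], 941)
side 0.04 ([575.2, -316.6, 211.9, 64.7, -84.2, np.float64(61.8)], 2475)
[ 0.5753 -0.3187  0.1964] 28.9167 0.08541592751908077 0.0
scene 0.006 ([398.5, -327.4, 119.8, 64.2, 55.5, np.float64(13.0)], 265)
scene 0.04 ([376.6, -304.6, 89.8, 58.5, -88.5, np.float64(56.7)], 541)
side 0.006 ([375.4, -306.6, 112.3, 80.6, -87.7, np.float64(12.1)], 565)
side 0.04 ([376.0, -305.7, 92.2, 55.0, -87.7, np.float64(55.7)], 1030)
[ 0.5745 -0.3181  0.1934] 29.0167 0.08529966231728194 0.0
scene 0.006 ([598.0, 315.1, 115.9, 79.7, 85.4, np.float64(12.8)], 242)
scene 0.04 ([596.2, 313.9, 89.1, 58.8, 86.9, np.float64(60.3)], 468)
side 0.006 ([593.4, 311.0, 108.2, 79.4, 87.3, np.float64(12.4)], 187)
side 0.04 ([590.4, 312.1, 87.8, 48.6, 86.7, np.float64(59.4)], 201)
[ 0.5746 -0.3181  0.193 ] 29.1167 0.08545605754000789 0.0
scene 0.006 ([358.9, 316.7, 112.8, 81.3, 84.5, np.float64(13.2)], 181)
scene 0.04 ([359.9, 321.1, 90.5, 60.8, 81.7, np.float64(60.2)], 340)
side 0.006 ([355.8, 317.9, 113.8, 79.5, 83.6, np.float64(12.3)], 210)
side 0.04 ([357.1, 318.6, 93.0, 55.7, 83.4, np.float64(59.8)], 369)
```

View pics/sidef.png

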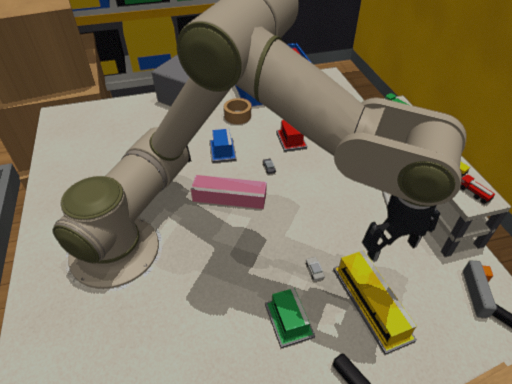

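The side view shows all four packs upright in their own bays: blue (222,143), red (291,135), green (290,312) and yellow (373,300). Each is centred to about 2 mm, the gripper is clear, and the pink box and black bay were not touched.

```bash
python3 -c "
from rig import job
print(job.close_job())"
```

```text
the job is handed in; nothing more can be done
None
```

All four packs are upright, released and centred to about 2 mm in the bays of their own colours, placed in the order green, red, blue, yellow; the job was handed in at about 29 s.

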